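# Build the stepped cone of spacer rings on the vase-turning arbor

## Task

Get the turning stand ready for the next vase: thread the three wooden spacer rings onto its inclined arbor, the largest first, then the middle one, then the smallest on top, each pushed fully home against the seat or the ring below. Leave the rings seated on the arbor, and leave the small vase, tin, bowl and brush where they are.

Things in the scene. Friction and masses are not known exactly. Their poses are not given: they have to be found in the camera images.
- arbor_seat (a point): Inclined bare steel arbor of the fixed turning stand: rod 16 mm diameter, standing 60 mm out of its seat, last 4 mm tapered to 10. Point: centre of the seat face, 130 mm above the bench. z: along the rod to its free end, 35 degrees from vertical, leaning roughly towards the robot; y level. Seat collar 30 mm diameter; 28 mm below it a 70 mm head between grey cheeks (96 mm over all in y, 89 mm high).
- large_centre (a point): Plain turned light wood spacer ring, 64 mm outside diameter, 20 mm bore, 16 mm thick (the largest). Lies flat and loose on the bench at the start. The point is the ring's centre, half-way up (8 mm above its underside); z is the ring's axis. Weighs about 35 g.
- medium_centre (a point): Plain turned light wood spacer ring, 50 mm outside diameter, 20 mm bore, 16 mm thick (the middle one). Lies flat and loose on the bench at the start. The point is the ring's centre, half-way up (8 mm above its underside); z is the ring's axis. Weighs about 22 g.
- small_centre (a point): Plain turned light wood spacer ring, 36 mm outside diameter, 20 mm bore, 16 mm thick (the smallest). Lies flat and loose on the bench at the start. The point is the ring's centre, half-way up (8 mm above its underside); z is the ring's axis. Weighs about 12 g.
- vase_small_mid (a point): Bystander: little green lacquered vase standing among the rings, 46 mm diameter, 86 mm high; point half-way up.
- tin_mid (a point): Bystander: closed steel tin among the rings, 60 mm diameter, 50 mm high; point half-way up.
- bowl_mid (a point): Bystander: small white bowl among the rings, 68 mm diameter, 32 mm high; point half-way up.
- brush_grip (a point): Bystander: lacquer brush lying on the bench left of the stand; point on its handle.
There are look-alikes about, which are no part of the job. Leave any red or yellow look-alike of the part that bears small_centre alone.

How it is judged (in metres and radians):
On the way, in this order (a step that is already met when the one before it is completed fails the run):
1. the largest ring is home on the arbor (angle between the z axis of large_centre and the z axis of arbor_seat, either way round below 0.12 rad and z of large_centre in the frame of arbor_seat between 0.004 and 0.011 m and x of large_centre in the frame of arbor_seat between -0.005 and 0.005 m and y of large_centre in the frame of arbor_seat between -0.005 and 0.005 m), for 0.2 s.
2. the middle ring is home on the arbor (all of step 1 and angle between the z axis of medium_centre and the z axis of arbor_seat, either way round below 0.12 rad and z of medium_centre in the frame of arbor_seat between 0.02 and 0.027 m and x of medium_centre in the frame of arbor_seat between -0.005 and 0.005 m and y of medium_centre in the frame of arbor_seat between -0.005 and 0.005 m), for 0.2 s.
3. the smallest ring is home on the arbor (all of step 2 and angle between the z axis of small_centre and the z axis of arbor_seat, either way round below 0.12 rad and z of small_centre in the frame of arbor_seat between 0.036 and 0.043 m and x of small_centre in the frame of arbor_seat between -0.005 and 0.005 m and y of small_centre in the frame of arbor_seat between -0.005 and 0.005 m), for 0.2 s.
At the end, for the whole second after the job is handed in: All three rings rest on the arbor, largest at the seat, then middle, then smallest: centres 8, 24 and 40 mm from the seat along the axis (up to 3 mm more or 4 mm less), within 5 mm of the axis in x and in y, ring axes within 0.12 rad of the arbor's (all of step 3 and linear speed of each of ring_large, ring_medium, ring_small below 0.02 m/s); the robot touches nothing.
It fails at once if the small vase, tin, bowl or brush is moved by more than 40 mm (distance of any of vase_small_mid, tin_mid, bowl_mid, brush_grip from where it was at the start of the episode above 0.04 m).
It fails at once if the small vase, the tin or the bowl is knocked over (angle between any of vase_small_mid, tin_mid, bowl_mid's own z axis and vertical above 0.6 rad).
It also fails if it takes over 72 s, if anything falls off the work surface, if the arm or the gripper's body presses on something with over 40 N, if the wrist force passes 120 N, or if a joint passes its speed limit or range.

## Robot

A 6-joint arm with a two-finger parallel gripper is mounted at the origin on the work surface. World frame = base frame: x ahead of the robot, y to its left, z up, the work surface at z = 0. Lengths are in mm, angles in rad, forces in N, time in s.
With the tool pointing down it reaches from about 250 to 775 mm from the base axis. Payload 4 kg.
Tool frame: the origin (TCP) lies midway between the tips of the shut fingers; the grasp point (between the pads) lies 19 mm behind it; z points along the fingers, y is the line along which they close (so a half turn about z gives the same grasp; the last joint's range is limited). The gripper opens to 94 mm and grips with 3 to 60 N. Pads are 16 mm wide; open, the fingers measure 119 mm over their backs; the gripper's body (75 mm by 177 mm) begins 78 mm behind the grasp point.
Start: joints at [-1.295, 0.087, 1.371, -0, 1.684, -0.103], TCP at [203.392, -511.03, 205.506] pointing down, gripper open.
Joint ranges: [-3.1, 3.1], [-0.76, 2.03], [0.27, 2.55], [-1.08, 4.22], [0.17, 2.65], [-2.57, 2.57]. Speed limits (rad/s): [2.79, 2.79, 3.14, 3.14, 3.14, 3.14].

## Interface

Orientations are given as [roll, pitch, yaw] about the fixed x, y, z axes, in that order (R = Rz(yaw) Ry(pitch) Rx(roll)).
In Python, from cell import arm gives the robot as it stands.
- The arm moves only by the shell command python3 -m crank 'ROWS' [FORCE]. ROWS is JSON, a list of rows, each an object with "xyz": the shift along the tool's x, y, z in m, a list of three; "angular": the turn, a rotation vector about the tool's x, y, z in degrees, a list of three; "gripper": the finger opening in m, from 0 to 0.094. In form: [{"xyz": [dx, dy, dz], "angular": [rx, ry, rz], "gripper": gripper}, ...]. A call has 1 to 10 rows; each row shifts and turns the commanded pose from where the row before left it, along the tool's axes as they then stand; what a row does not reach is not made up. A row lasts 1/12 s, in which the tool goes at most 41.7 mm and 7.16 degrees, less where a joint would pass 70% of its speed; a pose out of reach is approached as far as the arm can. A call with a gripper value outside its range is refused whole. The fingers move at their own pace and stop on an object; FORCE is the grip in N (left out, the last holds). Time passes only in rows, so rows that do not move let the fingers close. It gives the time, the measured TCP pose, the force, the opening and the grip force at its end, in the units of the state.
- arm.state(): the state, without advancing time (a new reading comes with each control period).
- arm.camera(name): name is "scene" or "top" or "wrist"; returns (picture, depth): 420x560x3 uint8, red, green, blue; 420x560 float32, mm along the optical axis (not along the pixel's ray), 0 where there is no reading.
- arm.camera_params(name): a dict with "camera_matrix" (3x3 intrinsics, pixels), "xyz" and "rotation" of the camera in the world. Camera axes: x right, y down, z forward; pixel columns grow to the right and rows downward; lengths in mm; the calibration is good to about 2 mm. A picture is of the moment at which its call begins: read the wrist's pose just before it. camera_params takes no time and is no camera call; for the wrist camera it gives the pose at the moment of the call.
- arm.job_done(): hands the job in; it is judged then, once.
The state is a dict: "clock": time; "joint_positions": joint angles; "dq": joint speeds; "effort": joint torques, N m; "eef_pos": TCP position; "tcp_rot": TCP orientation; "ft_force": force on the tool from outside, world axes, zero at the start; "moment": the same for the moment, N m; "gripper_width": finger opening in mm; "finger_force": force on a finger pad.
Only numpy, scipy, OpenCV 4.12 (cv2) and the standard library are available. Lean on these libraries where they do the work, as an engineer would, in place of code of your own. Each camera call takes 0.05 s, during which the arm holds its last target. There are 200 camera calls.

## Working session

There is one attempt and no reset: what is moved stays moved. The work goes in short steps, Python scripts to look and compute and a shell command to move; the robot and the scene stay as the last step left them, time stands still between calls to the robot, and variables do not carry over. Pictures are saved under pics/ and viewed, at most 10 in all, crops included, and the job is handed in when it is done.

```bash
mkdir -p pics; ls; python3 - <<'E'
from cell import arm
import cv2,numpy as np
for n in("scene","top"):
    p,d=arm.camera(n); cv2.imwrite(f"pics/{n}0.png",p[:,:,::-1]); np.save(f"{n}0.npy",d)
    np.save(f"{n}0rgb.npy",p); c=arm.camera_params(n); print(n,c)
print(arm.state())
E
```

```text
pics
scene {'camera_matrix': array([[422.58301802,   0.        , 289.28200993],
       [  0.        , 422.58301802, 204.85853629],
       [  0.        ,   0.        ,   1.        ]]), 'xyz': array([ 849.79652538,  645.38896546, 1065.03672581]), 'rotation': array([-2.52195247e+00,  2.15196868e-03,  2.66128247e+00])}
top {'camera_matrix': array([[478.95718594,   0.        , 275.99621712],
       [  0.        , 478.95718594, 203.05280332],
       [  0.        ,   0.        ,   1.        ]]), 'xyz': array([ 320.51802011,   56.85581961, 1162.52425076]), 'rotation': array([-2.96918593, -0.00720216, -1.59524337])}
{'clock': 0.1, 'joint_positions': array([-1.29514553e+00,  8.78697628e-02,  1.37210265e+00, -1.79466535e-05,
        1.68358716e+00, -1.03109487e-01]), 'dq': array([ 0.00126849, -0.00154552, -0.00301316,  0.00072228, -0.00039233,
       -0.00145041]), 'effort': array([ 2.46449148e-03, -3.41252410e+01, -3.03301907e+01,  7.19799148e-02,
        3.03569867e-02, -1.00665654e-04]), 'eef_pos': array([ 203.22279559, -510.54632354,  204.42764806]), 'tcp_rot': array([-3.13963434e+00, -1.84707617e-04,  3.78758097e-01]), 'ft_force': array([-0.19338077, -0.02789374,  0.00153203]), 'moment': array([-0.01545095, -0.0268636 , -0.00914975]), 'finger_force': 0.0, 'gripper_width': 94.1002791000486}
```

View pics/scene0.png

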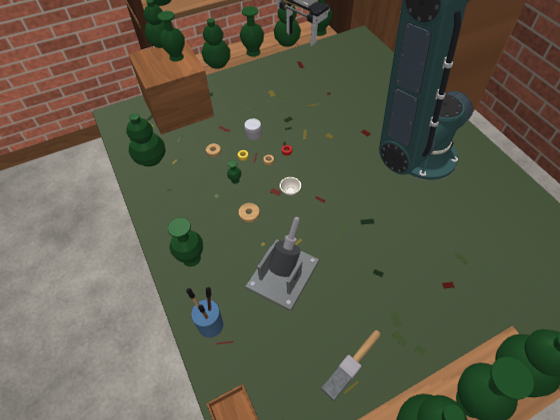

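View pics/top0.png

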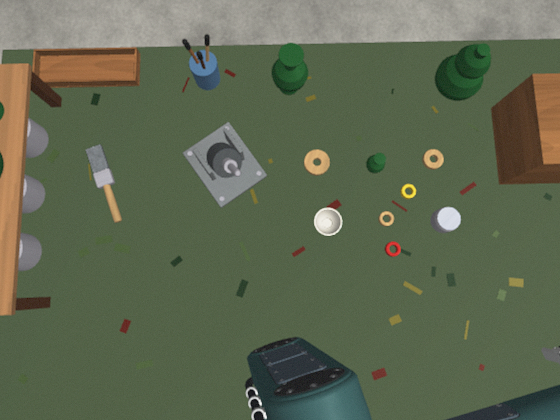

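The wood rings are in top at large (317,161), medium (433,158) and small (387,218); in scene they are at (249,212), (213,149) and (268,159). Look-alikes of the small ring are yellow at top (408,191) and red at top (393,249). I choose the light-wood one at (387,218). The arbor tip is near top (233,168) and scene (294,222).

```bash
cat > h.py <<'E'
import numpy as np,cv2
from cell import arm
from scipy.spatial.transform import Rotation as R
def cam(n):
    c=arm.camera_params(n); return c["camera_matrix"],np.array(c["xyz"]),R.from_euler("xyz",c["rotation"]).as_matrix()
def ray(c,uv):
    K,t,M=c; return t,M@np.linalg.inv(K)@np.array([uv[0],uv[1],1.])
def onz(c,uv,z):
    t,r=ray(c,uv); return t+r*(z-t[2])/r[2]
def cloud(c,d):
    K,t,M=c; v,u=np.mgrid[:d.shape[0],:d.shape[1]]
    P=np.stack([(u-K[0,2])/K[0,0]*d,(v-K[1,2])/K[1,1]*d,d],-1); return P@M.T+t
def two(c1,a,c2,b):
    t1,r1=ray(c1,a);t2,r2=ray(c2,b)
    s=np.linalg.lstsq(np.stack([r1,-r2],1),t2-t1,rcond=None)[0]
    p,q=t1+s[0]*r1,t2+s[1]*r2; return (p+q)/2,np.linalg.norm(p-q)
def wood(p):
    h=cv2.cvtColor(p,cv2.COLOR_RGB2HSV); return cv2.inRange(h,(8,70,130),(22,190,255))
E
python3 - <<'E'
from h import *
np.set_printoptions(precision=1,suppress=True)
G={"scene":{"L":(249,212),"M":(213,149),"S":(268,159)},"top":{"L":(317,161),"M":(433,158),"S":(387,218)}}
for n in G:
    p=np.load(n+"0rgb.npy");c=cam(n);d=np.load(n+"0.npy");P=cloud(c,d)
    m=wood(p)
    cs,_=cv2.findContours(m,cv2.RETR_EXTERNAL,cv2.CHAIN_APPROX_NONE)
    for k,g in G[n].items():
        b=[x for x in cs if len(x)>12 and abs(x[:,0].mean(0)-g).max()<8]
        for x in b:
            W=np.array([onz(c,q,14) for q in x[:,0]])[:,:2]; (cx,cy),r=cv2.minEnclosingCircle(W.astype(np.float32)); print(n,k,cx,cy,r)
    for k,g in dict(vase=(376,162),tin=(447,219),bowl=(328,222),red=(393,249),yel=(408,191)).items():
        if n=="top":print(k,P[g[1],g[0]])
    print(n,"bench z",np.median(P[150:350:10,150:250:10,2]))
    # rod: points above 130
    u0=(200,130,260,200) if n=="top" else (250,200,330,300)
    Q=P[u0[1]:u0[3],u0[0]:u0[2]].reshape(-1,3); Q=Q[(Q[:,2]>138)&(Q[:,2]<200)]
    print(n,len(Q),Q.min(0),Q.max(0)); 
    im=p[u0[1]:u0[3],u0[0]:u0[2],::-1]; cv2.imwrite(f"pics/{n}_st.png",cv2.resize(im,None,fx=400/im.shape[0],fy=400/im.shape[0],interpolation=cv2.INTER_CUBIC))
    for z in range(95,200,6):
        s=Q[abs(Q[:,2]-z)<3]
        if len(s): print(z,len(s),s.mean(0),s.std(0))
a=cv2.imread("pics/top_st.png");b=cv2.imread("pics/scene_st.png");cv2.imwrite("pics/st.png",np.hstack([a,b]))
E
```

```text
scene L 625.2607421875 -56.62810516357422 32.34661102294922
scene M 626.2093505859375 -347.835205078125 25.954938888549805
scene S 480.67193603515625 -220.82615661621094 18.6513671875
scene bench z 0.6382210726397943
scene 128 [556.  121.2 138.1] [601.7 155.1 182.2]
137 11 [588.9 147.4 139.1] [7.2 3.5 0.7]
143 9 [587.1 147.1 143. ] [2.7 3.8 1.3]
149 21 [582.2 144.1 148.4] [4.5 3.4 1.3]
155 16 [577.2 141.5 155.3] [4.5 3.  1.6]
161 14 [576.7 137.9 161.2] [3.  3.7 2. ]
167 17 [571.8 137.6 167.1] [3.6 3.1 1.6]
173 16 [567.9 133.8 173.2] [4.5 3.5 1.8]
179 21 [563.7 130.7 178.6] [4.3 4.2 1.5]
185 3 [564.3 129.7 182.2] [1.8 1.  0.1]
top L 621.9801635742188 -58.82398986816406 32.545433044433594
top M 623.7326049804688 -348.80072021484375 25.23478889465332
top S 477.155029296875 -222.79808044433594 18.223180770874023
vase [ 599.4 -190.1   84.4]
tin [ 467.3 -358.6   45.1]
bowl [472.  -82.    5.3]
red [ 403.3 -239.    -5.2]
yel [ 546.  -285.3   -3.1]
top bench z -0.6188866936379327
top 103 [551.9 120.2 138.2] [597.3 157.2 184.1]
137 10 [588.6 148.1 138.9] [5.7 4.7 0.5]
143 8 [582.9 144.  143.4] [3.4 3.5 1.6]
149 7 [577.9 142.6 149.5] [4.1 3.9 1.9]
155 8 [576.9 139.6 154.6] [3.  3.6 1.4]
161 12 [571.4 138.7 161.4] [3.7 2.6 2. ]
167 10 [566.  134.3 168. ] [5.6 4.5 1.6]
173 15 [557.9 127.3 174.1] [5.1 4.6 1.5]
179 30 [560.2 128.6 178.3] [3.9 3.7 1.7]
185 3 [559.  129.3 183. ] [1.7 1.9 0.8]
```

View pics/st.png

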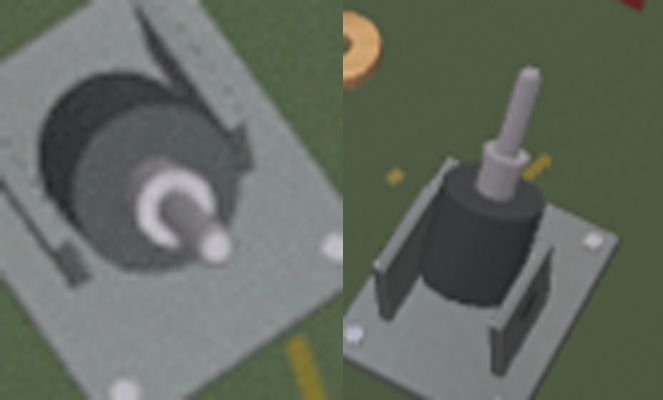

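The crops show the rod tip at top (237.6,172.9) and scene (296.8,218), and the collar face centre at top (230.8,166.2) and scene (290.5,238). The baseplate gives the heading of the cheeks.

```bash
python3 - <<'E'
from h import *
np.set_printoptions(precision=1,suppress=True)
T,S=cam("top"),cam("scene")
tip=two(T,(237.6,172.9),S,(296.8,218)); se=two(T,(230.8,166.2),S,(290.5,238))
print(tip,se,onz(T,(237.6,172.9),179.1),onz(S,(296.8,218),179.1),onz(T,(230.8,166.2),130),onz(S,(290.5,238),130))
v=tip[0]-se[0];print(v,np.degrees(np.arctan2(v[1],v[0])),np.degrees(np.arccos(v[2]/np.linalg.norm(v))))
# base plate corners in top (185,153),(229,122),(266,176),(221,206)
C=[onz(T,q,6)[:2] for q in((185,153),(229,122),(266,176),(221,206))]
for i in range(4):
    e=C[(i+1)%4]-C[i];print(C[i],np.linalg.norm(e),np.degrees(np.arctan2(e[1],e[0])))
# cloud of rod both cams: line fit
A=[]
for n,c,u0 in(("top",T,(200,130,260,200)),("scene",S,(250,200,330,300))):
    P=cloud(c,np.load(n+"0.npy"))[u0[1]:u0[3],u0[0]:u0[2]].reshape(-1,3)
    Q=P[(P[:,2]>146)&(P[:,2]<178)]; m=Q.mean(0); d=np.linalg.svd(Q-m)[2][0]; d*=np.sign(d[2]); print(n,m,d,np.degrees(np.arctan2(d[1],d[0])),np.degrees(np.arccos(d[2])))
c=arm.camera_params("wrist");M=R.from_euler("xyz",c["rotation"]).as_matrix();s=arm.state();Rt=R.from_euler("xyz",s["tcp_rot"]).as_matrix()
print("wrist in tool",Rt.T@(c["xyz"]-s["eef_pos"]),(R.from_matrix(Rt.T@M)).as_rotvec(degrees=True),c["camera_matrix"])
E
```

```text
(array([559.4, 125.3, 172.9]), np.float64(0.10088660018524882)) (array([587.1, 143.7, 123.2]), np.float64(0.09445640853169088)) [557.9 124.9 179.1] [561.5 128.9 179.1] [585.3 143.2 130. ] [589.  147.3 130. ]
[-27.7 -18.4  49.7] -146.33380715456195 33.7951077662989
[653.5 267.3] 135.26429574739936 -54.560282068149654
[732.  157.1] 168.17399944380625 -147.4743475684852
[590.2  66.7] 133.21134714044294 123.082997474307
[517.5 178.3] 162.60413031741177 33.18964077640599
top [566.5 134.  166.6] [-0.6 -0.4  0.7] -145.0784029390541 46.90586363304453
scene [574.7 138.8 161.5] [-0.5 -0.3  0.8] -147.03290408197316 37.63273433911759
wrist in tool [  78.     0.3 -179.1] [-12.1 -12.1  89.4] [[298.6   0.  281.5]
 [  0.  298.6 211.2]
 [  0.    0.    1. ]]
```

```bash
python3 -m crank '[{"xyz":[0.030,-0.025,0],"angular":[0,0,-1.2],"gripper":0.094},{"xyz":[0.030,-0.025,0],"angular":[0,0,-1.2],"gripper":0.094},{"xyz":[0.030,-0.025,0],"angular":[0,0,-1.2],"gripper":0.094},{"xyz":[0.030,-0.025,0],"angular":[0,0,-1.2],"gripper":0.094},{"xyz":[0.030,-0.025,0],"angular":[0,0,-1.2],"gripper":0.094},{"xyz":[0.030,-0.025,0],"angular":[0,0,-1.2],"gripper":0.094},{"xyz":[0.030,-0.025,0],"angular":[0,0,-1.2],"gripper":0.094},{"xyz":[0.030,-0.025,0],"angular":[0,0,-1.2],"gripper":0.094},{"xyz":[0.030,-0.025,0],"angular":[0,0,-1.2],"gripper":0.094},{"xyz":[0.030,-0.025,0],"angular":[0,0,-0.8],"gripper":0.094}]' 20
```

```text
clock: 0.93
eef_pos: [356.2, -150.5, 205.1]
tcp_rot: [-3.141, 0.0, 0.582]
ft_force: [0.8, -0.3, 0.2]
gripper_width: 94.2
finger_force: 0.0
```

```bash
cat > go.py <<'E'
# prints remaining tool-frame shift/turn to target: TCP point, tool axis lean (deg about y), yaw
import sys
from h import *
def rem(p,yaw,tilt):
    s=arm.state();Rt=R.from_euler("xyz",s["tcp_rot"])
    Tg=R.from_euler("xyz",[np.pi,0,yaw])*R.from_euler("y",tilt,degrees=True)
    print("clk",round(s["clock"],2),"tcp",np.round(s["eef_pos"],1),"shift",np.round(Rt.inv().apply(np.array(p)-s["eef_pos"]),1),"shift_in_target",np.round(Tg.inv().apply(np.array(p)-s["eef_pos"]),1),"turn",np.round((Rt.inv()*Tg).as_rotvec(degrees=True),2),"w",round(s["gripper_width"],1),"F",np.round(s["ft_force"],1))
if __name__=="__main__": a=list(map(float,sys.argv[1:])); rem(a[:3],a[3],a[4])
E
python3 go.py 540 114 212 0.579 35
```

```text
clk 0.93 tcp [ 356.2 -150.5  205.1] shift [ 298.9 -120.1   -6.9] shift_in_target [ 248.5 -120.9  165.6] turn [-0.06 35.    0.14] w 94.2 F [ 0.8 -0.3  0.2]
```

```bash
python3 -m crank '[{"xyz":[0.037,-0.015,-0.001],"angular":[0,0,0],"gripper":0.094},{"xyz":[0.037,-0.015,-0.001],"angular":[0,0,0],"gripper":0.094},{"xyz":[0.037,-0.015,-0.001],"angular":[0,0,0],"gripper":0.094},{"xyz":[0.037,-0.015,-0.001],"angular":[0,0,0],"gripper":0.094},{"xyz":[0.037,-0.015,-0.001],"angular":[0,0,0],"gripper":0.094},{"xyz":[0.037,-0.015,-0.001],"angular":[0,0,0],"gripper":0.094},{"xyz":[0.037,-0.015,-0.001],"angular":[0,0,0],"gripper":0.094},{"xyz":[0.037,-0.015,0],"angular":[0,0,0],"gripper":0.094},{"xyz":[0,0,0],"angular":[0,7,0],"gripper":0.094},{"xyz":[0,0,0],"angular":[0,7,0],"gripper":0.094}]' && python3 -m crank '[{"xyz":[0,0,0],"angular":[0,7,0],"gripper":0.094},{"xyz":[0,0,0],"angular":[0,7,0],"gripper":0.094},{"xyz":[0,0,0],"angular":[0,7,0],"gripper":0.094},{"xyz":[0,0,0],"angular":[0,0,0],"gripper":0.094},{"xyz":[0,0,0],"angular":[0,0,0],"gripper":0.094}]'; python3 go.py 540 114 212 0.579 35
python3 - <<'E'
from h import *
p,d=arm.camera("wrist");cv2.imwrite("pics/w1.png",p[:,:,::-1]);np.save("w1.npy",d);np.save("w1rgb.npy",p)
E
```

```text
clock: 1.77
eef_pos: [540.4, 113.9, 205.5]
tcp_rot: [-3.135, -0.238, 0.586]
ft_force: [-1.1, -1.6, 1.3]
gripper_width: 93.8
finger_force: 0.0
clock: 2.18
eef_pos: [535.8, 109.5, 209.8]
tcp_rot: [-3.138, -0.606, 0.577]
ft_force: [0.3, 0.5, 0.8]
gripper_width: 93.9
finger_force: 0.0
clk 2.18 tcp [535.8 109.5 209.8] shift [ 6.2 -1.4  1.6] shift_in_target [ 6.2 -1.4  1.6] turn [-0.12  0.28 -0.1 ] w 93.9 F [0.3 0.5 0.8]
```

View pics/w1.png

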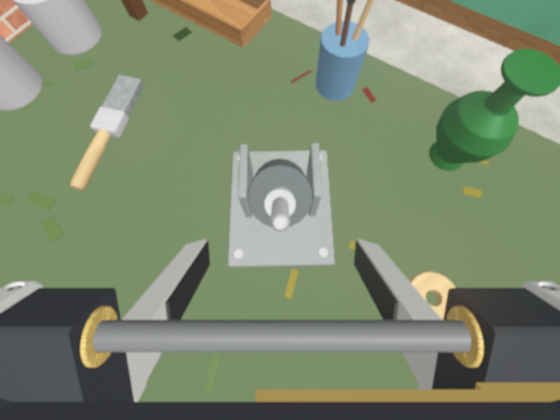

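The wrist picture shows the rod tip at about (281,222) and the collar at about (280,203), with the cheeks symmetric, so the heading is good. I'll measure the rod in the tool frame.

```bash
python3 - <<'E'
from h import *
np.set_printoptions(precision=1,suppress=True)
p=np.load("w1rgb.npy");d=np.load("w1.npy");c=cam("wrist");P=cloud(c,d)
s=arm.state();Rt=R.from_euler("xyz",s["tcp_rot"]).as_matrix()
Q=(P-s["eef_pos"])@Rt  # tool frame
u=Q[180:240,250:312].reshape(-1,3)
print("x-y by depth z")
for z in range(30,140,6):
    k=u[(abs(u[:,2]-z)<3)]
    if len(k)>2: print(z,len(k),k.mean(0),k.min(0)[:2],k.max(0)[:2])
im=p[175:240,248:314,::-1];cv2.imwrite("pics/w1c.png",cv2.resize(im,None,fx=9,fy=9,interpolation=cv2.INTER_CUBIC))
E
```

```text
x-y by depth z
42 223 [ 7.5 -0.9 43. ] [ 0.6 -7.7] [14.6  5.6]
48 101 [10.1 -1.  46.8] [-1.  -8.7] [14.9  6.6]
54 35 [13.1 -1.4 54. ] [ 7.1 -8.9] [15.1  6.7]
60 32 [13.1 -0.7 60.1] [ 7.9 -8.2] [14.7  6.8]
66 29 [13.1 -0.4 65.6] [ 7.2 -8.4] [15.1  6.9]
72 31 [13.3 -1.5 71.6] [ 8.7 -8.6] [15.1  6.2]
78 29 [13.3 -1.1 77.9] [ 8.1 -8.8] [15.2  6.3]
84 24 [13.  -1.5 84.1] [ 7.8 -8.9] [15.1  6.5]
90 27 [12.9 -0.9 89.8] [ 7.1 -9.1] [15.1  6.6]
96 22 [13.2 -1.2 96.1] [ 7.4 -8.4] [14.8  6.7]
102 404 [ 11.6  -1.3 102.3] [ -4.2 -15.5] [22.2 13.7]
108 7 [ 19.5  -3.7 106.3] [ 11.  -15.7] [21.5  4.9]
120 16 [ 19.3  -1.8 119.8] [17.5 -9.1] [20.4  6.2]
126 63 [ 13.3  -9.2 127.8] [-17.1 -32.6] [24.3 29.4]
132 1596 [  6.3  -0.5 130.5] [-25.7 -33.3] [26.3 32.2]
```

View pics/w1c.png

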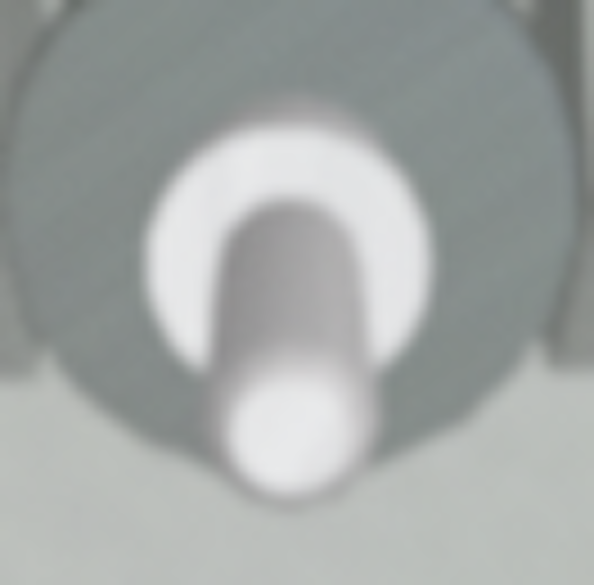

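```bash
python3 - <<'E'
from h import *
s=arm.state();Rt=R.from_euler("xyz",s["tcp_rot"]).as_matrix()
seat=s["eef_pos"]+Rt@[7.2,-1.0,102.3];print(seat,-Rt[:,2],s["tcp_rot"])
np.save("seat.npy",seat)
E
python3 -m crank '[{"xyz":[0,0.037,0],"angular":[0,-7,0],"gripper":0.094},{"xyz":[0,0.037,0],"angular":[0,-7,0],"gripper":0.094},{"xyz":[0,0.037,0],"angular":[0,-7,0],"gripper":0.094},{"xyz":[0,0.037,0],"angular":[0,-7,0],"gripper":0.094},{"xyz":[0,0.038,0],"angular":[0,-7,0],"gripper":0.094},{"xyz":[-0.006,0,0.033],"angular":[0,0,0],"gripper":0.094},{"xyz":[-0.006,0,0.033],"angular":[0,0,0],"gripper":0.094},{"xyz":[-0.006,0,0.033],"angular":[0,0,0],"gripper":0.094},{"xyz":[0,0,0],"angular":[0,0,0],"gripper":0.094},{"xyz":[0,0,0],"angular":[0,0,0],"gripper":0.094}]'
cat > ring.py <<'E'
from h import *
import sys
def look(save=None,gu=None):
    s=arm.state();c=cam("wrist");p,d=arm.camera("wrist")
    if save: cv2.imwrite(save,p[:,:,::-1])
    m=wood(p); m[300:]=0
    if "held" in sys.argv: pass
    Rt=R.from_euler("xyz",s["tcp_rot"]).as_matrix()
    cs,_=cv2.findContours(m,cv2.RETR_EXTERNAL,cv2.CHAIN_APPROX_NONE)
    for x in cs:
        if len(x)<30: continue
        W=np.array([onz(c,q,16) for q in x[:,0]]); (cx,cy),r=cv2.minEnclosingCircle(W[:,:2].astype(np.float32))
        if r>60: continue
        print("px",x[:,0].mean(0).round(),"world",round(cx,1),round(cy,1),"r",round(r,1),"tool",(Rt.T@(np.array([cx,cy,16])-s["eef_pos"])).round(1))
    print("tcp",s["eef_pos"].round(1),s["tcp_rot"].round(3),s["clock"])
look(sys.argv[1])
E
python3 ring.py pics/L.png
```

```text
[591.36349438 146.05302846 133.21035131] [-0.47921095 -0.31354442  0.81978458] [ 3.14103834 -0.60976135  0.58035525]
clock: 3.07
eef_pos: [625.7, -54.2, 112.0]
tcp_rot: [-3.14, 0.003, 0.582]
ft_force: [0.3, 1.0, 0.0]
gripper_width: 94.1
finger_force: 0.0
px [284. 213.] world 626.3 -56.6 r 32.5 tool [-0.5  2.5 96. ]
tcp [625.7 -54.2 112. ] [-3.14e+00  3.00e-03  5.82e-01] 3.0667
```

View pics/L.png

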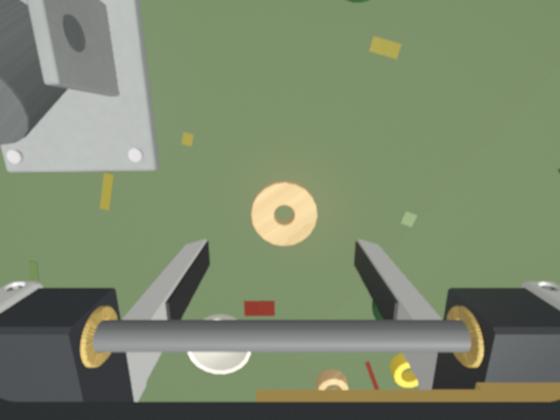

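The largest ring is centred at px (284,213), almost under the TCP, with clear ground for both fingers. Descending and gripping.

```bash
python3 -m crank '[{"xyz":[-0.0005,0.0025,0.036],"angular":[0,0,0],"gripper":0.094},{"xyz":[0,0,0.036],"angular":[0,0,0],"gripper":0.094},{"xyz":[0,0,0.020],"angular":[0,0,0],"gripper":0.094},{"xyz":[0,0,0.014],"angular":[0,0,0],"gripper":0.094},{"xyz":[0,0,0],"angular":[0,0,0],"gripper":0.094},{"xyz":[0,0,0],"angular":[0,0,0],"gripper":0.06},{"xyz":[0,0,0],"angular":[0,0,0],"gripper":0.06},{"xyz":[0,0,0],"angular":[0,0,0],"gripper":0.06},{"xyz":[0,0,0],"angular":[0,0,0],"gripper":0.06},{"xyz":[0,0,0],"angular":[0,0,0],"gripper":0.06}]' 20
```

```text
clock: 3.95
eef_pos: [627.0, -57.5, 9.3]
tcp_rot: [3.139, -0.002, 0.581]
ft_force: [-0.1, 0.6, 7.1]
gripper_width: 64.2
finger_force: 20.3
```

```bash
python3 -m crank '[{"xyz":[0,0,0],"angular":[0,0,0],"gripper":0.06},{"xyz":[0,0,0],"angular":[0,0,0],"gripper":0.06}]'; python3 -m crank '[{"xyz":[0,0,-0.01],"angular":[0,0,0],"gripper":0.06},{"xyz":[0,0,-0.02],"angular":[0,0,0],"gripper":0.06},{"xyz":[0,0,-0.03],"angular":[0,0,0],"gripper":0.06},{"xyz":[0,0,0],"angular":[0,0,0],"gripper":0.06},{"xyz":[0,0,0],"angular":[0,0,0],"gripper":0.06}]'
python3 - <<'E'
from h import *
p,d=arm.camera("wrist");np.save("h1.npy",d);np.save("h1rgb.npy",p);cv2.imwrite("pics/h1.png",p[:,:,::-1])
E
```

```text
clock: 4.12
eef_pos: [627.0, -57.4, 9.4]
tcp_rot: [3.14, -0.002, 0.581]
ft_force: [0.4, 0.3, 5.1]
gripper_width: 63.8
finger_force: 20.0
clock: 4.53
eef_pos: [627.4, -57.7, 70.2]
tcp_rot: [3.138, -0.004, 0.581]
ft_force: [-0.3, -0.4, -1.1]
gripper_width: 63.6
finger_force: 20.0
```

View pics/h1.png

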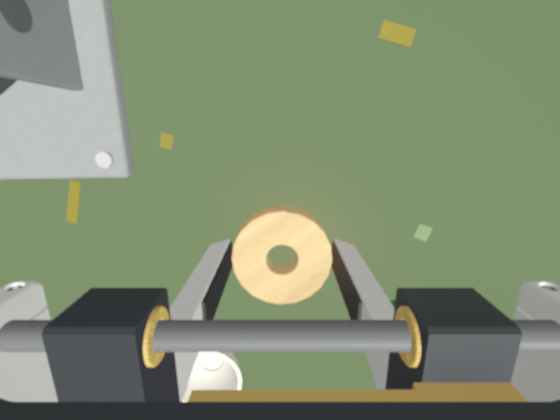

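The ring is held level and centred between the pads, its face at px (282,256). I'll measure its place in the tool frame.

```bash
cat > held.py <<'E'
from h import *
import sys
def held(p,d,r0):
    np.set_printoptions(precision=1,suppress=True)
    s=arm.state();c=cam("wrist");Rt=R.from_euler("xyz",s["tcp_rot"]).as_matrix();Q=(cloud(c,d)-s["eef_pos"])@Rt
    m=wood(p)>0; ok=m&(np.abs(Q[...,0])<r0+8)&(np.abs(Q[...,1])<r0+8)&(Q[...,2]>-40)&(Q[...,2]<20)
    z=Q[ok][:,2];zt=np.percentile(z,30);top=ok&(abs(Q[...,2]-zt)<3)
    T=Q[top];A=np.c_[T[:,:2],np.ones(len(T))];k=np.linalg.lstsq(A,T[:,2],rcond=None)[0]
    (cx,cy),r=cv2.minEnclosingCircle(T[:,:2].astype(np.float32))
    print("top face z",zt,"plane",k.round(3),"centre",cx,cy,"r",r,"n",len(T),"ztcp",s["eef_pos"][2],"w",s["gripper_width"])
if __name__=="__main__":
    if sys.argv[1]=="x": p,d=np.load("h1rgb.npy"),np.load("h1.npy")
    else:
        p,d=arm.camera("wrist")
    held(p,d,float(sys.argv[2]))
E
python3 held.py x 32
python3 - <<'E'
from h import *
# fingertip z in tool frame
d=np.load("h1.npy");s=arm.state();c=cam("wrist");Rt=R.from_euler("xyz",s["tcp_rot"]).as_matrix();Q=(cloud(c,d)-s["eef_pos"])@Rt
for q in((225,246),(222,250),(342,246),(346,250),(336,246)): print(q,Q[q[1],q[0]].round(1))
E
```

```text
top face z -6.73321631736355 plane [ 0.   0.  -6.4] centre -1.4674465656280518 0.517084538936615 r 32.132164001464844 n 6627 ztcp 68.03031654614563 w 63.98954522003912
(225, 246) [  9.9 -33.5 -11.4]
(222, 250) [ 10.3 -33.9 -18.5]
(342, 246) [ 10.2  36.8 -12.2]
(346, 250) [ 10.1  37.9 -18.1]
(336, 246) [ 8.4 34.  -7.9]
```

```bash
python3 - <<'E'
from h import *
d=np.load("w1.npy");s=arm.state();c=cam("wrist");Rt=R.from_euler("xyz",s["tcp_rot"]).as_matrix();Q=(cloud(c,d)-s["eef_pos"])@Rt
for a in((190,212),(352,375)):
    q=Q[236:300,a[0]:a[1]].reshape(-1,3); q=q[q[:,2]<25]; print(len(q),np.percentile(q[:,2],[50,90,99,100]).round(1),q[q[:,2].argmax()].round(1))
print(s["ft_force"].round(1),s["eef_pos"])
E
```

```text
835 [-21.5  -5.4  -0.7   0.3] [ -1.1 -46.6   0.3]
893 [-22.4  -6.   -0.7   0.8] [-3.5 47.9  0.8]
[ 0.5 -0.1 -0.6] [626.00020276 -57.46279249  68.03031655]
```

```bash
cat > tgt.py <<'E'
# tgt.py H ox oy : remaining to put ring (tool offset ox,oy) on the axis with TCP H above seat
import sys
from go import *
H,ox,oy=map(float,sys.argv[1:4])
Tg=R.from_euler("xyz",[np.pi,0,0.580])*R.from_euler("y",34.94,degrees=True)
p=np.load("seat.npy")-Tg.apply([ox,oy,H])
print(p.round(1)); rem(p,0.580,34.94)
E
python3 tgt.py 85 -1.5 0.5
```

```text
[551.4 120.5 203.7]
clk 4.58 tcp [626.  -57.5  68. ] shift [  35.4 -189.6 -135.9] shift_in_target [ 106.5 -189.7  -91.1] turn [3.00e-02 3.49e+01 8.00e-02] w 64.0 F [ 0.5 -0.1 -0.6]
```

```bash
python3 -m crank '[{"xyz":[0.009,0,-0.034],"angular":[0,0,0],"gripper":0.06},{"xyz":[0.009,0,-0.034],"angular":[0,0,0],"gripper":0.06},{"xyz":[0.009,0,-0.034],"angular":[0,0,0],"gripper":0.06},{"xyz":[0.009,0,-0.034],"angular":[0,0,0],"gripper":0.06},{"xyz":[0,-0.028,0],"angular":[0,7,0],"gripper":0.06},{"xyz":[0,-0.028,0],"angular":[0,7,0],"gripper":0.06},{"xyz":[0,-0.028,0],"angular":[0,7,0],"gripper":0.06},{"xyz":[0,-0.028,0],"angular":[0,7,0],"gripper":0.06},{"xyz":[0,-0.028,0],"angular":[0,7,0],"gripper":0.06},{"xyz":[0,0,0],"angular":[0,0,0],"gripper":0.06}]'; python3 -m crank '[{"xyz":[0,-0.025,0],"angular":[0,0,0],"gripper":0.06},{"xyz":[0,-0.020,0],"angular":[0,0,0],"gripper":0.06},{"xyz":[0,0,0],"angular":[0,0,0],"gripper":0.06},{"xyz":[0,0,0],"angular":[0,0,0],"gripper":0.06},{"xyz":[0,0,0],"angular":[0,0,0],"gripper":0.06}]';  python3 tgt.py 85 -1.5 0.5; python3 held.py n 32;python3 tgt.py 85 -1.5 0.5
```

```text
clock: 5.42
eef_pos: [563.9, 83.5, 185.5]
tcp_rot: [-3.116, -0.592, 0.569]
ft_force: [-1.8, 0.1, -6.7]
gripper_width: 63.7
finger_force: 20.0
clock: 5.83
eef_pos: [554.5, 116.6, 202.6]
tcp_rot: [-3.141, -0.609, 0.581]
ft_force: [-0.2, -0.5, 0.8]
gripper_width: 63.7
finger_force: 20.0
[551.4 120.5 203.7]
clk 5.83 tcp [554.5 116.6 202.6] shift [ 0.3 -4.9 -1.2] shift_in_target [ 0.3 -4.9 -1.2] turn [-0.05  0.03  0.05] w 63.7 F [-0.2 -0.5  0.8]
top face z -6.449750135050872 plane [ 0.   0.  -6.1] centre -1.6271591186523438 0.5244799852371216 r 32.11293029785156 n 6546 ztcp 202.7731974397813 w 64.10123218829646
[551.4 120.5 203.7]
clk 5.88 tcp [554.8 116.4 202.8] shift [ 0.1 -5.3 -1.1] shift_in_target [ 0.1 -5.3 -1.1] turn [-0.03  0.02  0.03] w 64.1 F [0.2 0.1 0.1]
```

```bash
python3 -m crank '[{"xyz":[0,-0.005,0],"angular":[0,0,0],"gripper":0.06},{"xyz":[0,0,0],"angular":[0,0,0],"gripper":0.06},{"xyz":[0,0,0.010],"angular":[0,0,0],"gripper":0.06},{"xyz":[0,0,0.006],"angular":[0,0,0],"gripper":0.06},{"xyz":[0,0,0.006],"angular":[0,0,0],"gripper":0.06},{"xyz":[0,0,0.006],"angular":[0,0,0],"gripper":0.06},{"xyz":[0,0,0],"angular":[0,0,0],"gripper":0.06},{"xyz":[0,0,0],"angular":[0,0,0],"gripper":0.06}]';  python3 tgt.py 9.3 -1.6 0.5; python3 - <<'E'
from h import *
p,d=arm.camera("wrist");cv2.imwrite("pics/L2.png",p[100:340,130:430,::-1].repeat(2,0).repeat(2,1))
E
```

```text
clock: 6.55
eef_pos: [564.2, 130.2, 178.6]
tcp_rot: [-3.14, -0.608, 0.581]
ft_force: [-1.0, 0.1, -3.3]
gripper_width: 63.8
finger_force: 20.0
[587.7 144.3 141.8]
clk 6.55 tcp [564.2 130.2 178.6] shift [ 1.4  1.2 45.9] shift_in_target [ 1.4  1.1 45.9] turn [-0.14  0.12  0.04] w 63.8 F [-1.   0.1 -3.3]
```

View pics/L2.png

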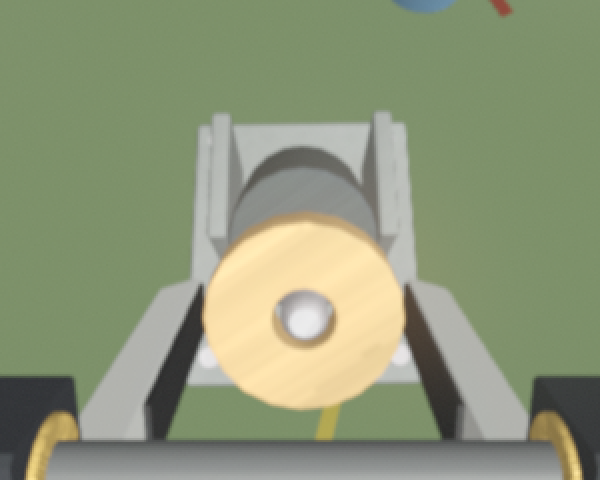

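The ring is threaded: the rod tip shows in the bore at crop (304,318), centred sideways. Pushing on down.

```bash
python3 -m crank '[{"xyz":[0.0007,0.0005,0.007],"angular":[0,0,0],"gripper":0.06},{"xyz":[0,0,0.007],"angular":[0,0,0],"gripper":0.06},{"xyz":[0,0,0.007],"angular":[0,0,0],"gripper":0.06},{"xyz":[0,0,0.007],"angular":[0,0,0],"gripper":0.06},{"xyz":[0,0,0.007],"angular":[0,0,0],"gripper":0.06},{"xyz":[0,0,0],"angular":[0,0,0],"gripper":0.06},{"xyz":[0,0,0],"angular":[0,0,0],"gripper":0.06}]';  python3 tgt.py 9.3 -1.6 0.5; python3 held.py n 32
```

```text
clock: 7.18
eef_pos: [581.5, 141.0, 150.8]
tcp_rot: [-3.14, -0.608, 0.581]
ft_force: [-2.1, -0.4, -4.3]
gripper_width: 63.5
finger_force: 20.0
[587.7 144.3 141.8]
clk 7.18 tcp [581.5 141.  150.8] shift [ 0.6  0.7 11.4] shift_in_target [ 0.6  0.7 11.4] turn [-0.13  0.1   0.04] w 63.5 F [-2.1 -0.4 -4.3]
top face z -7.541844566809568 plane [ 0.1  0.  -6.4] centre -3.171902894973755 0.5247112512588501 r 32.108192443847656 n 3995 ztcp 150.95413594679107 w 64.0202316244029
```

```bash
python3 -m crank '[{"xyz":[0,0,0.005],"angular":[0,0,0],"gripper":0.06},{"xyz":[0,0,0.004],"angular":[0,0,0],"gripper":0.06},{"xyz":[0,0,0.002],"angular":[0,0,0],"gripper":0.06},{"xyz":[0,0,0],"angular":[0,0,0],"gripper":0.06},{"xyz":[0,0,0],"angular":[0,0,0],"gripper":0.06}]';  python3 tgt.py 9.3 -1.6 0.5; python3 -m crank '[{"xyz":[0,0,0.002],"angular":[0,0,0],"gripper":0.06},{"xyz":[0,0,0],"angular":[0,0,0],"gripper":0.06},{"xyz":[0,0,0],"angular":[0,0,0],"gripper":0.06}]';  python3 tgt.py 9.3 -1.6 0.5;python3 held.py n 32
```

```text
clock: 7.65
eef_pos: [586.6, 144.2, 142.2]
tcp_rot: [-3.14, -0.608, 0.581]
ft_force: [-4.5, -0.9, -3.4]
gripper_width: 63.9
finger_force: 20.0
[587.7 144.3 141.8]
clk 7.65 tcp [586.6 144.2 142.2] shift [0.6 0.6 0.9] shift_in_target [0.6 0.6 0.9] turn [-0.11  0.11  0.06] w 63.9 F [-4.5 -0.9 -3.4]
clock: 7.9
eef_pos: [587.5, 144.8, 141.2]
tcp_rot: [-3.141, -0.608, 0.582]
ft_force: [-7.7, -2.7, 0.4]
gripper_width: 64.0
finger_force: 20.0
[587.7 144.3 141.8]
clk 7.9 tcp [587.5 144.8 141.2] shift [ 0.3  0.5 -0.5] shift_in_target [ 0.3  0.5 -0.5] turn [-0.1  0.1  0.1] w 64.0 F [-7.7 -2.7  0.4]
top face z -7.318245295032054 plane [ 0.1  0.  -6.6] centre -3.5270321369171143 0.4458830654621124 r 32.14004135131836 n 4873 ztcp 141.1968223859062 w 64.11760261538164
```

```bash
python3 -m crank '[{"xyz":[0.0005,0.0005,0.002],"angular":[0,0,0],"gripper":0.06},{"xyz":[0,0,0],"angular":[0,0,0],"gripper":0.06},{"xyz":[0,0,0],"angular":[0,0,0],"gripper":0.06}]';  python3 tgt.py 9.3 -1.6 0.5; python3 -m crank '[{"xyz":[0,0,0.002],"angular":[0,0,0],"gripper":0.06},{"xyz":[0,0,0],"angular":[0,0,0],"gripper":0.06},{"xyz":[0,0,0],"angular":[0,0,0],"gripper":0.06}]';  python3 tgt.py 9.3 -1.6 0.5
```

```text
clock: 8.2
eef_pos: [588.8, 145.4, 140.4]
tcp_rot: [-3.141, -0.608, 0.582]
ft_force: [-11.1, -3.4, 1.3]
gripper_width: 64.2
finger_force: 20.0
[587.7 144.3 141.8]
clk 8.2 tcp [588.8 145.4 140.4] shift [-0.5  0.4 -2. ] shift_in_target [-0.5  0.4 -2. ] turn [-0.13  0.09  0.11] w 64.2 F [-11.1  -3.4   1.3]
clock: 8.45
eef_pos: [590.2, 146.1, 139.7]
tcp_rot: [-3.141, -0.61, 0.583]
ft_force: [-12.3, -4.3, 4.7]
gripper_width: 63.8
finger_force: 20.0
[587.7 144.3 141.8]
clk 8.45 tcp [590.2 146.1 139.7] shift [-1.3  0.2 -3.5] shift_in_target [-1.3  0.2 -3.5] turn [-0.1   0.01  0.13] w 63.8 F [-12.3  -4.3   4.7]
```

```bash
python3 -m crank '[{"xyz":[-0.0015,0,0.002],"angular":[0,0,0],"gripper":0.06},{"xyz":[0,0,0],"angular":[0,0,0],"gripper":0.06},{"xyz":[0,0,0],"angular":[0,0,0],"gripper":0.06}]';  python3 tgt.py 9.3 -1.6 0.5; python3 held.py n 32; python3 - <<'E'
from h import *
p,d=arm.camera("wrist");cv2.imwrite("pics/L3.png",p[100:340,130:430,::-1].repeat(2,0).repeat(2,1))
E
```

```text
clock: 8.7
eef_pos: [590.9, 146.5, 139.1]
tcp_rot: [3.141, -0.613, 0.583]
ft_force: [-14.2, -3.7, 7.6]
gripper_width: 63.8
finger_force: 20.0
[587.7 144.3 141.8]
clk 8.7 tcp [590.9 146.5 139.1] shift [-1.6  0.2 -4.4] shift_in_target [-1.6  0.2 -4.4] turn [-0.08 -0.16  0.15] w 63.8 F [-14.2  -3.7   7.6]
top face z -9.76173707209053 plane [ 0.   0.  -9.4] centre -4.753826141357422 0.4922342300415039 r 32.150516510009766 n 5655 ztcp 139.083866144913 w 64.15873729432838
```

View pics/L3.png

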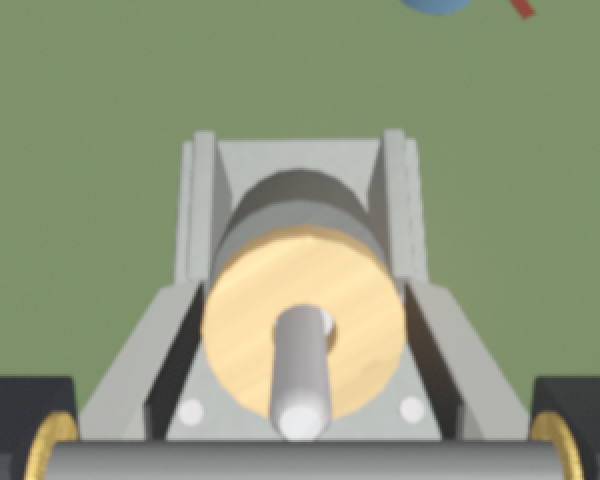

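The ring slid up in the pads, with its top now at tool z −9.8, and the rod stands through the bore. It appears to be against the seat. Releasing, backing off along the axis and checking.

```bash
python3 -m crank '[{"xyz":[0,0,0],"angular":[0,0,0],"gripper":0.094},{"xyz":[0,0,0],"angular":[0,0,0],"gripper":0.094},{"xyz":[0,0,0],"angular":[0,0,0],"gripper":0.094},{"xyz":[0,0,0],"angular":[0,0,0],"gripper":0.094},{"xyz":[0,0,-0.03],"angular":[0,0,0],"gripper":0.094},{"xyz":[0,0,-0.035],"angular":[0,0,0],"gripper":0.094},{"xyz":[0,0,-0.035],"angular":[0,0,0],"gripper":0.094},{"xyz":[0,0,0],"angular":[0,0,0],"gripper":0.094},{"xyz":[0,0,0],"angular":[0,0,0],"gripper":0.094},{"xyz":[0,0,0],"angular":[0,0,0],"gripper":0.094}]'; cat > rod.py <<'E'
from h import *
np.set_printoptions(precision=1,suppress=True)
s=arm.state();c=cam("wrist");p,d=arm.camera("wrist");Rt=R.from_euler("xyz",s["tcp_rot"]).as_matrix();Q=(cloud(c,d)-s["eef_pos"])@Rt
print(s["clock"],"tcp",s["eef_pos"],s["tcp_rot"].round(3))
near=(abs(Q[...,0]-5)<45)&(abs(Q[...,1])<45)&(Q[...,2]>15)
m=wood(p)>0
# wood faces: histogram peaks in z
W=Q[near&m&(Q[...,2]<120)]
if len(W):
    hz,e=np.histogram(W[:,2],np.arange(10,121,2))
    for i in np.where((hz>150)&(hz>=np.r_[0,hz[:-1]])&(hz>np.r_[hz[1:],0]))[0]:
        T=W[abs(W[:,2]-e[i]-1)<3];k=np.linalg.lstsq(np.c_[T[:,:2],np.ones(len(T))],T[:,2],rcond=None)[0];(cx,cy),r=cv2.minEnclosingCircle(T[:,:2].astype(np.float32));print("wood face z",np.median(T[:,2]),"n",len(T),"slope",k[:2].round(3),"centre",cx,cy,"r",r)
u=Q[near&~m];u=u[(np.hypot(u[:,0]-6,u[:,1])<16)];zt=np.percentile(u[u[:,2]<60][:,2],5);print("tip z",zt)
for z in np.arange(zt+6,zt+60,6):
    k=u[abs(u[:,2]-z)<3]
    if len(k)>6: print(round(z),len(k),"xmax",k[:,0].max(),"y",k[:,1].min(),k[:,1].max())
k=u[abs(u[:,2]-zt)<2];print("tip c",k.mean(0))
E
python3 rod.py
```

```text
clock: 9.63
eef_pos: [543.4, 114.5, 217.8]
tcp_rot: [3.141, -0.611, 0.581]
ft_force: [0.7, 0.5, 0.1]
gripper_width: 94.0
finger_force: 0.0
9.6333 tcp [543.4 114.5 217.8] [ 3.1 -0.6  0.6]
wood face z 87.76361193931258 n 2715 slope [0. 0.] centre -5.8281989097595215 -0.15787304937839508 r 31.3240966796875
tip z 43.1242962593302
49 86 xmax 2.8308924308401027 y -8.724915947286805 6.682983914673039
55 39 xmax 2.809051268422998 y -9.047533433633907 6.80900206342223
61 35 xmax 2.7859070858591957 y -8.335181676004343 6.863962386160452
67 35 xmax 2.8533209751294057 y -8.562306369255147 6.147679569316089
73 34 xmax 2.667753796750966 y -8.747050985932034 6.357390629912434
79 33 xmax 2.5201761311950626 y -8.913583481744597 6.5277107499656575
85 29 xmax 2.66530683431981 y -9.221145411798181 9.40255116506829
91 31 xmax 3.263127054905792 y -9.294569045050858 9.474403912808441
103 10 xmax -3.071942133531436 y 5.997406336843184 8.978954557047034
tip c [-4.6 -1.1 43.9]
```

The large ring's face is 44.6 mm below the rod tip (nominal 44) and it is centred within 1 mm, so it is home. Going to the middle ring.

```bash
python3 - <<'E'
from h import *
s=arm.state();Rt=R.from_euler("xyz",s["tcp_rot"]).as_matrix();o=np.load("seat.npy");n=s["eef_pos"]+Rt@[-4.9,-1.0,103.1];print(o,n,Rt.T@(n-o));np.save("seat.npy",n)
E
python3 -m crank '[{"xyz":[0,0.035,0],"angular":[0,-7,0],"gripper":0.094},{"xyz":[0,0.037,0],"angular":[0,-7,0],"gripper":0.094},{"xyz":[0,0.037,0],"angular":[0,-7,0],"gripper":0.094},{"xyz":[0,0.037,0],"angular":[0,-7,0],"gripper":0.094},{"xyz":[0,0.037,0],"angular":[0,-7,0],"gripper":0.094},{"xyz":[-0.023,0.031,0],"angular":[0,0,0],"gripper":0.094},{"xyz":[-0.023,0.031,0],"angular":[0,0,0],"gripper":0.094},{"xyz":[-0.023,0.031,0],"angular":[0,0,0],"gripper":0.094},{"xyz":[-0.023,0.031,0],"angular":[0,0,0],"gripper":0.094},{"xyz":[-0.023,0.031,0],"angular":[0,0,0],"gripper":0.094}]'; python3 -m crank '[{"xyz":[-0.023,0.031,0],"angular":[0,0,0],"gripper":0.094},{"xyz":[-0.023,0.031,0],"angular":[0,0,0],"gripper":0.094},{"xyz":[-0.023,0.031,0],"angular":[0,0,0],"gripper":0.094},{"xyz":[0,0,0.035],"angular":[0,0,0],"gripper":0.094},{"xyz":[0,0,0.035],"angular":[0,0,0],"gripper":0.094},{"xyz":[0,0,0.035],"angular":[0,0,0],"gripper":0.094},{"xyz":[0,0,0],"angular":[0,0,0],"gripper":0.094},{"xyz":[0,0,0],"angular":[0,0,0],"gripper":0.094}]'; python3 ring.py pics/M.png;  python3 go.py 626 -348 10 0.58 0
```

```text
[591.36349438 146.05302846 133.21035131] [588.35215727 145.83094097 129.21770753] [-4.44976593 -1.46310813  1.76566594]
clock: 10.52
eef_pos: [632.9, -232.0, 214.3]
tcp_rot: [-3.137, 0.002, 0.583]
ft_force: [0.4, 0.1, 0.6]
gripper_width: 93.9
finger_force: 0.0
clock: 11.18
eef_pos: [624.3, -344.9, 107.2]
tcp_rot: [-3.132, 0.004, 0.582]
ft_force: [0.1, 0.2, 0.4]
gripper_width: 93.9
finger_force: 0.0
px [102. 261.] world 485.0 -224.0 r 22.5 tool [ -49.6 -176.7   93.1]
px [152. 251.] world 522.3 -260.4 r 20.8 tool [ -38.4 -125.8   92.6]
px [525. 254.] world 723.0 -560.8 r 44.2 tool [-35.8 235.5  89.1]
px [537. 217.] world 751.0 -548.9 r 23.9 tool [ -5.9 240.9  88.9]
px [501. 239.] world 714.2 -535.5 r 55.0 tool [-29.3 209.6  89.3]
px [286. 212.] world 628.1 -346.8 r 25.6 tool [ 2.6  4.6 91.2]
px [ 14. 163.] world 528.8 -112.3 r 13.8 tool [  48.4 -245.9   93.4]
tcp [ 624.3 -344.9  107.2] [-3.132  0.004  0.582] 11.1833
clk 11.23 tcp [ 626.2 -346.   111.5] shift [ -1.1   1.9 101.5] shift_in_target [ -1.2   1.6 101.5] turn [-0.16  0.06  0.11] w 93.9 F [ 1.3 -0.2  0.7]
```

```bash
python3 ring.py pics/M.png | grep -E "r 25|tcp"
```

```text
px [282. 212.] world 628.0 -346.7 r 25.5 tool [ 1.2  1.9 95.5]
tcp [ 626.2 -346.   111.5] [-3.139e+00  1.000e-03  5.820e-01] 11.2333
```

```bash
python3 -m crank '[{"xyz":[0.001,0.002,0.036],"angular":[0,0,0],"gripper":0.094},{"xyz":[0,0,0.036],"angular":[0,0,0],"gripper":0.094},{"xyz":[0,0,0.020],"angular":[0,0,0],"gripper":0.094},{"xyz":[0,0,0.013],"angular":[0,0,0],"gripper":0.094},{"xyz":[0,0,0],"angular":[0,0,0],"gripper":0.094},{"xyz":[0,0,0],"angular":[0,0,0],"gripper":0.045},{"xyz":[0,0,0],"angular":[0,0,0],"gripper":0.045},{"xyz":[0,0,0],"angular":[0,0,0],"gripper":0.045},{"xyz":[0,0,0],"angular":[0,0,0],"gripper":0.045},{"xyz":[0,0,0],"angular":[0,0,0],"gripper":0.045}]' 25; python3 -m crank '[{"xyz":[0,0,0],"angular":[0,0,0],"gripper":0.045},{"xyz":[0,0,0],"angular":[0,0,0],"gripper":0.045}]'
```

```text
clock: 12.12
eef_pos: [628.9, -348.4, 9.9]
tcp_rot: [3.139, -0.001, 0.581]
ft_force: [-0.9, 0.3, -0.7]
gripper_width: 64.0
finger_force: 0.0
clock: 12.28
eef_pos: [628.2, -347.9, 8.5]
tcp_rot: [3.141, -0.0, 0.581]
ft_force: [0.2, 0.3, 0.0]
gripper_width: 50.6
finger_force: 0.1
```

```bash
python3 -m crank '[{"xyz":[0,0,0],"angular":[0,0,0],"gripper":0.045},{"xyz":[0,0,0],"angular":[0,0,0],"gripper":0.045},{"xyz":[0,0,0],"angular":[0,0,0],"gripper":0.045}]'; python3 -m crank '[{"xyz":[0,0,-0.025],"angular":[0,0,0],"gripper":0.045},{"xyz":[0,0,-0.03],"angular":[0,0,0],"gripper":0.045},{"xyz":[0,0,-0.03],"angular":[0,0,0],"gripper":0.045},{"xyz":[0,0,-0.03],"angular":[0,0,0],"gripper":0.045},{"xyz":[0,0,-0.02],"angular":[0,0,0],"gripper":0.045},{"xyz":[0,0,0],"angular":[0,0,0],"gripper":0.045},{"xyz":[0,0,0],"angular":[0,0,0],"gripper":0.045},{"xyz":[0,0,0],"angular":[0,0,0],"gripper":0.045}]';python3 held.py n 25; python3 tgt.py 85 -1 0.5
```

```text
clock: 12.53
eef_pos: [628.2, -347.8, 8.4]
tcp_rot: [3.141, -0.0, 0.581]
ft_force: [-0.8, -0.7, 1.8]
gripper_width: 48.8
finger_force: 25.0
clock: 13.2
eef_pos: [627.3, -347.3, 140.6]
tcp_rot: [-3.138, 0.001, 0.581]
ft_force: [0.5, 0.3, -0.1]
gripper_width: 49.2
finger_force: 25.0
top face z -7.624417769868025 plane [ 0.   0.  -7.3] centre -0.3383936882019043 0.6409168243408203 r 25.2326717376709 n 2779 ztcp 139.62203733689955 w 49.21441048948584
[548.  120.  199.5]
clk 13.25 tcp [ 626.9 -347.1  139.6] shift [ 190.4 -434.   -58.2] shift_in_target [ 190.  -433.9   59.8] turn [-2.800e-01  3.506e+01 -2.000e-02] w 49.2 F [-1.1  0.1 -0.9]
```

```bash
python3 -m crank '[{"xyz":[0,0,-0.030],"angular":[0,0,0],"gripper":0.045},{"xyz":[0,0,-0.030],"angular":[0,0,0],"gripper":0.045},{"xyz":[0.0238,-0.031,0],"angular":[0,0,0],"gripper":0.045},{"xyz":[0.0238,-0.031,0],"angular":[0,0,0],"gripper":0.045},{"xyz":[0.0238,-0.031,0],"angular":[0,0,0],"gripper":0.045},{"xyz":[0.0238,-0.031,0],"angular":[0,0,0],"gripper":0.045},{"xyz":[0.0238,-0.031,0],"angular":[0,0,0],"gripper":0.045},{"xyz":[0.0238,-0.031,0],"angular":[0,0,0],"gripper":0.045},{"xyz":[0.0238,-0.031,0],"angular":[0,0,0],"gripper":0.045},{"xyz":[0.0238,-0.031,0],"angular":[0,0,0],"gripper":0.045}]'; python3 -m crank '[{"xyz":[0,-0.030,0],"angular":[0,7,0],"gripper":0.045},{"xyz":[0,-0.030,0],"angular":[0,7,0],"gripper":0.045},{"xyz":[0,-0.030,0],"angular":[0,7,0],"gripper":0.045},{"xyz":[0,-0.030,0],"angular":[0,7,0],"gripper":0.045},{"xyz":[0,-0.025,0],"angular":[0,7,0],"gripper":0.045},{"xyz":[0,-0.01,0],"angular":[0,0,0],"gripper":0.045},{"xyz":[0,0,0],"angular":[0,0,0],"gripper":0.045},{"xyz":[0,0,0],"angular":[0,0,0],"gripper":0.045},{"xyz":[0,0,0],"angular":[0,0,0],"gripper":0.045}]';python3 held.py n 25; python3 tgt.py 85 -0.3 0.6
```

```text
clock: 14.08
eef_pos: [649.8, -34.0, 199.8]
tcp_rot: [-3.138, 0.004, 0.581]
ft_force: [0.7, 0.8, -0.2]
gripper_width: 48.6
finger_force: 25.0
clock: 14.83
eef_pos: [568.7, 92.9, 205.6]
tcp_rot: [3.138, -0.613, 0.583]
ft_force: [0.1, -0.4, 0.4]
gripper_width: 49.0
finger_force: 25.0
top face z -7.422469498444369 plane [ 0.   0.  -7.1] centre -0.6001698970794678 0.5506612658500671 r 25.165246963500977 n 3743 ztcp 205.8654389490803 w 48.88092447005587
[547.5 119.8 199.1]
clk 14.88 tcp [568.9  92.8 205.9] shift [ -6.4 -34.3   3.7] shift_in_target [ -6.4 -34.3   3.8] turn [ 0.12 -0.19  0.15] w 48.9 F [-0.1 -0.1 -0.3]
```

```bash
python3 -m crank '[{"xyz":[-0.003,-0.017,0.001],"angular":[0,0,0],"gripper":0.045},{"xyz":[-0.003,-0.017,0.001],"angular":[0,0,0],"gripper":0.045},{"xyz":[0,0,0],"angular":[0,0,0],"gripper":0.045},{"xyz":[0,0,0],"angular":[0,0,0],"gripper":0.045},{"xyz":[0,0,0],"angular":[0,0,0],"gripper":0.045}]'; python3 tgt.py 70 -0.5 0.6
```

```text
clock: 15.3
eef_pos: [545.9, 119.3, 199.4]
tcp_rot: [3.139, -0.612, 0.582]
ft_force: [0.0, -0.2, 0.2]
gripper_width: 49.0
finger_force: 25.0
[554.8 124.6 186.9]
clk 15.3 tcp [545.9 119.3 199.4] shift [ 1.3  0.5 16.1] shift_in_target [ 1.3  0.5 16.1] turn [ 0.05 -0.13  0.11] w 49.0 F [ 0.  -0.2  0.2]
```

```bash
python3 -m crank '[{"xyz":[0.0013,0.0005,0.010],"angular":[0,0,0],"gripper":0.045},{"xyz":[0,0,0.007],"angular":[0,0,0],"gripper":0.045},{"xyz":[0,0,0.006],"angular":[0,0,0],"gripper":0.045},{"xyz":[0,0,0.006],"angular":[0,0,0],"gripper":0.045},{"xyz":[0,0,0],"angular":[0,0,0],"gripper":0.045},{"xyz":[0,0,0],"angular":[0,0,0],"gripper":0.045}]'; python3 tgt.py 24.4 -0.5 0.6; python3 held.py n 25
```

```text
clock: 15.8
eef_pos: [560.4, 129.2, 175.3]
tcp_rot: [3.14, -0.613, 0.581]
ft_force: [5.4, 0.4, 0.3]
gripper_width: 49.1
finger_force: 25.0
[576.7 138.9 149.5]
clk 15.8 tcp [560.4 129.2 175.3] shift [ 0.7  0.7 32. ] shift_in_target [ 0.7  0.8 32. ] turn [ 0.04 -0.17  0.05] w 49.1 F [5.4 0.4 0.3]
top face z -7.381926559238948 plane [ 0.   0.  -7.1] centre -0.4911786913871765 0.6151955723762512 r 25.09718132019043 n 3738 ztcp 175.47857351364024 w 48.783468520507014
```

```bash
python3 -m crank '[{"xyz":[0.0008,0.0003,0.006],"angular":[0,0,0],"gripper":0.045},{"xyz":[0,0,0.006],"angular":[0,0,0],"gripper":0.045},{"xyz":[0,0,0.006],"angular":[0,0,0],"gripper":0.045},{"xyz":[0,0,0.006],"angular":[0,0,0],"gripper":0.045},{"xyz":[0,0,0.004],"angular":[0,0,0],"gripper":0.045},{"xyz":[0,0,0.003],"angular":[0,0,0],"gripper":0.045},{"xyz":[0,0,0],"angular":[0,0,0],"gripper":0.045},{"xyz":[0,0,0],"angular":[0,0,0],"gripper":0.045},{"xyz":[0,0,0],"angular":[0,0,0],"gripper":0.045}]'; python3 tgt.py 24.4 -0.5 0.6; python3 held.py n 25
```

```text
clock: 16.6
eef_pos: [575.2, 139.2, 150.0]
tcp_rot: [3.141, -0.612, 0.581]
ft_force: [5.1, 0.5, -0.9]
gripper_width: 48.8
finger_force: 25.0
[576.7 138.9 149.5]
clk 16.6 tcp [575.2 139.2 150. ] shift [0.6 1.1 1.1] shift_in_target [0.6 1.1 1.1] turn [-0.02 -0.1   0.05] w 48.8 F [ 5.1  0.5 -0.9]
top face z -7.180386545571366 plane [ 0.  -0.  -7.1] centre -1.0229713916778564 0.7138742804527283 r 25.288848876953125 n 3249 ztcp 150.06378349281604 w 49.05020698061984
```

```bash
python3 -m crank '[{"xyz":[0.0005,0.0007,0.002],"angular":[0,0,0],"gripper":0.045},{"xyz":[0,0,0],"angular":[0,0,0],"gripper":0.045},{"xyz":[0,0,0.002],"angular":[0,0,0],"gripper":0.045},{"xyz":[0,0,0],"angular":[0,0,0],"gripper":0.045},{"xyz":[0,0,0],"angular":[0,0,0],"gripper":0.045}]'; python3 tgt.py 24.4 -0.5 0.6; python3 held.py n 25
```

```text
clock: 17.07
eef_pos: [576.4, 139.6, 149.2]
tcp_rot: [3.14, -0.61, 0.583]
ft_force: [-12.3, -6.1, 15.3]
gripper_width: 48.9
finger_force: 25.0
[576.7 138.9 149.5]
clk 17.07 tcp [576.4 139.6 149.2] shift [ 0.1  0.7 -0.3] shift_in_target [ 0.1  0.7 -0.3] turn [-0.04 -0.01  0.16] w 48.9 F [-12.3  -6.1  15.3]
top face z -8.121901105444923 plane [ 0.   0.  -8.1] centre -1.208223581314087 0.557231068611145 r 25.2872371673584 n 3205 ztcp 149.17874990100282 w 49.14166510509266
```

Axial force is 20 N at the expected depth, so the middle ring is home. Releasing and checking.

```bash
python3 -m crank '[{"xyz":[0,0,-0.001],"angular":[0,0,0],"gripper":0.094},{"xyz":[0,0,0],"angular":[0,0,0],"gripper":0.094},{"xyz":[0,0,0],"angular":[0,0,0],"gripper":0.094},{"xyz":[0,0,0],"angular":[0,0,0],"gripper":0.094},{"xyz":[0,0,-0.03],"angular":[0,0,0],"gripper":0.094},{"xyz":[0,0,-0.03],"angular":[0,0,0],"gripper":0.094},{"xyz":[0,0,-0.025],"angular":[0,0,0],"gripper":0.094},{"xyz":[0,0,0],"angular":[0,0,0],"gripper":0.094},{"xyz":[0,0,0],"angular":[0,0,0],"gripper":0.094},{"xyz":[0,0,0],"angular":[0,0,0],"gripper":0.094}]'; python3 rod.py; python3 go.py 482 -221 210 0.58 0
```

```text
clock: 17.95
eef_pos: [535.7, 113.1, 215.7]
tcp_rot: [-3.14, -0.609, 0.58]
ft_force: [-0.4, 0.0, -0.4]
gripper_width: 93.9
finger_force: 0.0
17.95 tcp [535.7 113.1 215.7] [-3.1 -0.6  0.6]
wood face z 74.21720555351824 n 1808 slope [0. 0.] centre 0.42689141631126404 0.9257420897483826 r 24.896799087524414
wood face z 90.29704898088052 n 954 slope [0. 0.] centre 1.2680472135543823 2.988595962524414 r 31.598194122314453
tip z 45.538644567808696
52 100 xmax 9.962248823380026 y -5.557383047518552 9.898430174743295
58 36 xmax 9.754961267120294 y -5.672079076380624 10.061282168261599
64 35 xmax 10.015396694257637 y -5.840207133270337 9.48811588235034
70 34 xmax 9.788065114260522 y -5.957612901862005 9.654766175953005
76 41 xmax 10.680606425816844 y -6.1430457656300375 10.86617553817325
tip c [ 2.3  2.  46.3]
clk 18.0 tcp [535.5 113.2 215.1] shift [-190.   249.9 -126.7] shift_in_target [-227.9  250.2    5.1] turn [ -0.16 -34.83   0.05] w 94.1 F [-0.5 -0.6 -1.2]
```

Both rings are home: the faces are 28.7 and 44.8 mm below the tip (nominal 28 and 44). Now for the small wooden ring.

```bash
python3 - <<'E'
from h import *
s=arm.state();Rt=R.from_euler("xyz",s["tcp_rot"]).as_matrix();o=np.load("seat.npy");n=s["eef_pos"]+Rt@[2.0,2.0,105.5];print(o,n,Rt.T@(n-o));np.save("seat2.npy",n)
E
python3 -m crank '[{"xyz":[0,0.036,0],"angular":[0,-7,0],"gripper":0.06},{"xyz":[0,0.037,0],"angular":[0,-7,0],"gripper":0.06},{"xyz":[0,0.037,0],"angular":[0,-7,0],"gripper":0.06},{"xyz":[0,0.037,0],"angular":[0,-7,0],"gripper":0.06},{"xyz":[0,0.037,0],"angular":[0,-7,0],"gripper":0.06},{"xyz":[-0.038,0.011,0],"angular":[0,0,0],"gripper":0.06},{"xyz":[-0.038,0.011,0],"angular":[0,0,0],"gripper":0.06},{"xyz":[-0.038,0.011,0],"angular":[0,0,0],"gripper":0.06},{"xyz":[-0.038,0.011,0],"angular":[0,0,0],"gripper":0.06},{"xyz":[-0.038,0.011,0],"angular":[0,0,0],"gripper":0.06}]'; python3 -m crank '[{"xyz":[-0.038,0.011,0],"angular":[0,0,0],"gripper":0.06},{"xyz":[0,0,0.035],"angular":[0,0,0],"gripper":0.06},{"xyz":[0,0,0.035],"angular":[0,0,0],"gripper":0.06},{"xyz":[0,0,0.035],"angular":[0,0,0],"gripper":0.06},{"xyz":[0,0,0],"angular":[0,0,0],"gripper":0.06},{"xyz":[0,0,0],"angular":[0,0,0],"gripper":0.06},{"xyz":[0,0,0],"angular":[0,0,0],"gripper":0.06}]'; python3 ring.py pics/S.png
```

```text
[588.35215727 145.83094097 129.21770753] [588.22773888 145.73497877 129.59855461] [ 0.08891076  0.01095399 -0.40212941]
clock: 18.83
eef_pos: [507.8, -191.8, 213.7]
tcp_rot: [-3.136, 0.003, 0.583]
ft_force: [0.5, -0.7, 0.4]
gripper_width: 59.8
finger_force: 0.0
clock: 19.42
eef_pos: [483.8, -221.2, 113.3]
tcp_rot: [3.141, -0.0, 0.582]
ft_force: [0.9, -0.0, 0.8]
gripper_width: 59.9
finger_force: 0.0
px [246. 291.] world 401.4 -234.4 r 17.2 tool [-76.1 -34.4  97.2]
px [249. 276.] world 410.5 -230.6 r 8.6 tool [-66.5 -32.6  97.2]
px [482. 262.] world 551.9 -418.5 r 22.4 tool [-51.6 202.1  97.4]
px [255. 264.] world 415.9 -229.7 r 17.5 tool [-61.5 -30.3  97.2]
px [278. 214.] world 481.1 -219.9 r 18.7 tool [-1.6 -2.6 97.3]
px [327. 205.] world 513.8 -253.3 r 21.1 tool [ 7.4 43.2 97.3]
px [ 50. 155.] world 414.2 -14.7 r 16.7 tool [  55.3 -210.8   97.2]
px [188. 108.] world 518.4 -101.0 r 18.0 tool [ 95.  -81.4  97.3]
tcp [ 483.8 -221.2  113.3] [ 3.141 -0.     0.582] 19.4167
```

View pics/S.png

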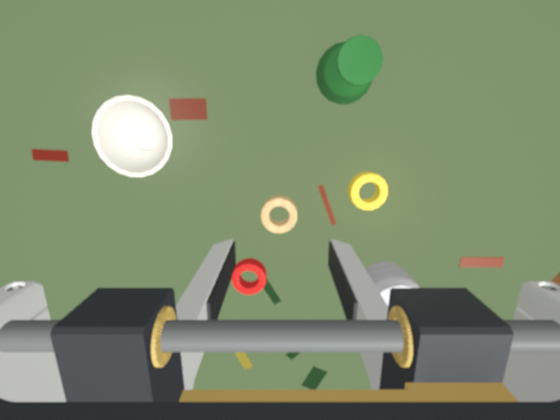

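The light-wood small ring is at px (278,214), clear of the yellow one at (369,191) and the red one at (249,277). Gripping it.

```bash
python3 -m crank '[{"xyz":[-0.0015,-0.0025,0.036],"angular":[0,0,0],"gripper":0.06},{"xyz":[0,0,0.036],"angular":[0,0,0],"gripper":0.06},{"xyz":[0,0,0.020],"angular":[0,0,0],"gripper":0.06},{"xyz":[0,0,0.014],"angular":[0,0,0],"gripper":0.06},{"xyz":[0,0,0],"angular":[0,0,0],"gripper":0.06},{"xyz":[0,0,0],"angular":[0,0,0],"gripper":0.03},{"xyz":[0,0,0],"angular":[0,0,0],"gripper":0.03},{"xyz":[0,0,0],"angular":[0,0,0],"gripper":0.03},{"xyz":[0,0,0],"angular":[0,0,0],"gripper":0.03},{"xyz":[0,0,0],"angular":[0,0,0],"gripper":0.03}]' 25; python3 -m crank '[{"xyz":[0,0,0],"angular":[0,0,0],"gripper":0.03},{"xyz":[0,0,0],"angular":[0,0,0],"gripper":0.03}]'; python3 -m crank '[{"xyz":[0,0,-0.025],"angular":[0,0,0],"gripper":0.03},{"xyz":[0,0,-0.035],"angular":[0,0,0],"gripper":0.03},{"xyz":[0,0,-0.035],"angular":[0,0,0],"gripper":0.03},{"xyz":[0,0,-0.035],"angular":[0,0,0],"gripper":0.03},{"xyz":[0,0,-0.035],"angular":[0,0,0],"gripper":0.03},{"xyz":[0,0,-0.025],"angular":[0,0,0],"gripper":0.03},{"xyz":[0,0,0],"angular":[0,0,0],"gripper":0.03},{"xyz":[0,0,0],"angular":[0,0,0],"gripper":0.03}]';python3 held.py n 18; python3 tgt.py 85 -1 0.5
```

```text
clock: 20.3
eef_pos: [481.7, -220.7, 8.6]
tcp_rot: [3.138, -0.002, 0.581]
ft_force: [0.0, 0.5, 4.3]
gripper_width: 35.0
finger_force: 25.0
clock: 20.47
eef_pos: [481.7, -220.7, 8.6]
tcp_rot: [3.138, -0.002, 0.581]
ft_force: [-0.5, -0.9, 6.3]
gripper_width: 34.9
finger_force: 25.0
clock: 21.13
eef_pos: [481.1, -220.4, 198.4]
tcp_rot: [3.138, -0.002, 0.581]
ft_force: [-0.3, 0.5, -1.3]
gripper_width: 35.0
finger_force: 25.0
top face z -7.194202013005232 plane [ 0.   0.  -6.9] centre -0.8302264213562012 0.5096435546875 r 18.287076950073242 n 1344 ztcp 196.09458268365228 w 35.257827173875846
[548.  120.  199.5]
clk 21.18 tcp [ 480.1 -219.9  196.1] shift [ 243.4 -246.8   -3.4] shift_in_target [ 201.2 -247.1  136.5] turn [-2.000e-02  3.495e+01  7.000e-02] w 35.3 F [-0.5 -0.5 -0.4]
```

```bash
python3 -m crank '[{"xyz":[0.035,-0.0085,-0.001],"angular":[0,0,0],"gripper":0.03},{"xyz":[0.035,-0.0085,-0.001],"angular":[0,0,0],"gripper":0.03},{"xyz":[0.035,-0.0085,-0.001],"angular":[0,0,0],"gripper":0.03},{"xyz":[0.035,-0.0085,-0.001],"angular":[0,0,0],"gripper":0.03},{"xyz":[0.035,-0.0085,-0.001],"angular":[0,0,0],"gripper":0.03},{"xyz":[0.035,-0.0085,-0.001],"angular":[0,0,0],"gripper":0.03},{"xyz":[0.033,-0.0085,-0.001],"angular":[0,0,0],"gripper":0.03},{"xyz":[0,-0.030,0],"angular":[0,7,0],"gripper":0.03},{"xyz":[0,-0.030,0],"angular":[0,7,0],"gripper":0.03},{"xyz":[0,-0.030,0],"angular":[0,7,0],"gripper":0.03}]'; python3 -m crank '[{"xyz":[0,-0.030,0],"angular":[0,7,0],"gripper":0.03},{"xyz":[0,-0.025,0],"angular":[0,7,0],"gripper":0.03},{"xyz":[0,-0.01,0],"angular":[0,0,0],"gripper":0.03},{"xyz":[0,0,0],"angular":[0,0,0],"gripper":0.03},{"xyz":[0,0,0],"angular":[0,0,0],"gripper":0.03},{"xyz":[0,0,0],"angular":[0,0,0],"gripper":0.03}]';python3 held.py n 18; python3 tgt.py 85 -0.9 0.5
```

```text
clock: 22.02
eef_pos: [601.8, 40.2, 196.6]
tcp_rot: [-3.133, -0.364, 0.579]
ft_force: [-0.2, 0.8, 1.9]
gripper_width: 34.5
finger_force: 25.0
clock: 22.52
eef_pos: [568.1, 92.1, 206.0]
tcp_rot: [3.138, -0.613, 0.583]
ft_force: [0.2, 1.1, -0.3]
gripper_width: 34.8
finger_force: 25.0
top face z -6.840370929832283 plane [ 0.   0.  -6.6] centre -1.3871212005615234 0.6301321983337402 r 18.3095703125 n 1267 ztcp 206.2712779595189 w 35.34960091837188
[548.  120.  199.4]
clk 22.57 tcp [568.4  92.  206.3] shift [ -5.3 -34.6   4.5] shift_in_target [ -5.4 -34.6   4.6] turn [ 0.12 -0.19  0.15] w 35.3 F [ 0.2  0.  -0.5]
```

```bash
python3 -m crank '[{"xyz":[-0.002,-0.017,0.001],"angular":[0,0,0],"gripper":0.03},{"xyz":[-0.002,-0.017,0.001],"angular":[0,0,0],"gripper":0.03},{"xyz":[0,0,0],"angular":[0,0,0],"gripper":0.03},{"xyz":[0,0,0],"angular":[0,0,0],"gripper":0.03},{"xyz":[0,0,0],"angular":[0,0,0],"gripper":0.03}]'; python3 tgt.py 70 -1.1 0.6
```

```text
clock: 22.98
eef_pos: [546.9, 119.4, 200.9]
tcp_rot: [3.139, -0.612, 0.582]
ft_force: [0.4, 0.2, -0.4]
gripper_width: 35.2
finger_force: 25.0
[555.2 124.9 187.2]
clk 22.98 tcp [546.9 119.4 200.9] shift [ 0.3  0.  16.9] shift_in_target [ 0.3  0.  16.9] turn [ 0.05 -0.13  0.11] w 35.2 F [ 0.4  0.2 -0.4]
```

```bash
python3 -m crank '[{"xyz":[0.0007,0.0002,0.010],"angular":[0,0,0],"gripper":0.03},{"xyz":[0,0,0.007],"angular":[0,0,0],"gripper":0.03},{"xyz":[0,0,0.006],"angular":[0,0,0],"gripper":0.03},{"xyz":[0,0,0.006],"angular":[0,0,0],"gripper":0.03},{"xyz":[0,0,0],"angular":[0,0,0],"gripper":0.03},{"xyz":[0,0,0],"angular":[0,0,0],"gripper":0.03}]'; python3 tgt.py 40.9 -1.1 0.6; python3 held.py n 18
```

```text
clock: 23.48
eef_pos: [560.6, 129.2, 176.3]
tcp_rot: [3.141, -0.612, 0.581]
ft_force: [4.1, 0.6, -1.2]
gripper_width: 34.9
finger_force: 25.0
[569.2 134.  163.4]
clk 23.48 tcp [560.6 129.2 176.3] shift [ 0.6  0.7 16.2] shift_in_target [ 0.6  0.7 16.2] turn [ 0.02 -0.13  0.05] w 34.9 F [ 4.1  0.6 -1.2]
top face z -6.816981176656808 plane [ 0.   0.  -6.6] centre -1.020379900932312 0.6068407297134399 r 18.212614059448242 n 1241 ztcp 176.55536587349275 w 35.08955614284657
```

```bash
python3 -m crank '[{"xyz":[0.0006,0.0005,0.006],"angular":[0,0,0],"gripper":0.03},{"xyz":[0,0,0.005],"angular":[0,0,0],"gripper":0.03},{"xyz":[0,0,0.004],"angular":[0,0,0],"gripper":0.03},{"xyz":[0,0,0],"angular":[0,0,0],"gripper":0.03},{"xyz":[0,0,0.002],"angular":[0,0,0],"gripper":0.03},{"xyz":[0,0,0],"angular":[0,0,0],"gripper":0.03},{"xyz":[0,0,0],"angular":[0,0,0],"gripper":0.03}]'; python3 tgt.py 40.9 -1.1 0.6; python3 held.py n 18
```

```text
clock: 24.12
eef_pos: [568.3, 134.4, 163.4]
tcp_rot: [3.141, -0.611, 0.582]
ft_force: [-2.0, -2.2, 3.9]
gripper_width: 34.9
finger_force: 25.0
[569.2 134.  163.4]
clk 24.12 tcp [568.3 134.4 163.4] shift [0.4 0.8 0.3] shift_in_target [0.4 0.8 0.3] turn [-0.03 -0.06  0.11] w 34.9 F [-2.  -2.2  3.9]
top face z -6.545567499796448 plane [ 0.   0.  -6.7] centre -1.9345437288284302 0.5930495858192444 r 18.385801315307617 n 1209 ztcp 163.381179829061 w 35.22442963098927
```

Contact is starting; one more push, then release and check.

```bash
python3 -m crank '[{"xyz":[0,0.0004,0.002],"angular":[0,0,0],"gripper":0.03},{"xyz":[0,0,0],"angular":[0,0,0],"gripper":0.03},{"xyz":[0,0,0],"angular":[0,0,0],"gripper":0.03}]'; python3 -m crank '[{"xyz":[0,0,-0.001],"angular":[0,0,0],"gripper":0.094},{"xyz":[0,0,0],"angular":[0,0,0],"gripper":0.094},{"xyz":[0,0,0],"angular":[0,0,0],"gripper":0.094},{"xyz":[0,0,0],"angular":[0,0,0],"gripper":0.094},{"xyz":[0,0,0],"angular":[0,0,0],"gripper":0.094},{"xyz":[0,0,-0.035],"angular":[0,0,0],"gripper":0.094},{"xyz":[0,0,-0.035],"angular":[0,0,0],"gripper":0.094},{"xyz":[0,0,0],"angular":[0,0,0],"gripper":0.094},{"xyz":[0,0,0],"angular":[0,0,0],"gripper":0.094},{"xyz":[0,0,0],"angular":[0,0,0],"gripper":0.094}]'; python3 rod.py
```

```text
clock: 24.42
eef_pos: [569.3, 134.2, 163.3]
tcp_rot: [3.139, -0.611, 0.584]
ft_force: [-10.6, -5.3, 12.6]
gripper_width: 34.7
finger_force: 25.1
clock: 25.25
eef_pos: [535.3, 112.4, 218.3]
tcp_rot: [-3.141, -0.61, 0.581]
ft_force: [-1.2, 0.4, -0.1]
gripper_width: 93.5
finger_force: 0.0
25.25 tcp [535.3 112.4 218.3] [-3.1 -0.6  0.6]
wood face z 60.87063320106494 n 861 slope [0. 0.] centre -0.8082162141799927 0.5777596831321716 r 18.07866668701172
wood face z 76.74129210442875 n 847 slope [0. 0.] centre -0.35134583711624146 0.5282611846923828 r 24.873764038085938
wood face z 92.80665904251786 n 933 slope [0. 0.] centre 0.7092041969299316 2.713701009750366 r 31.400012969970703
tip z 47.84435124133137
54 106 xmax 9.104758482856454 y -5.581560452495994 9.226430640361858
60 74 xmax 15.447974155905351 y -5.703662142979814 9.30216371858947
66 15 xmax 8.567925543632523 y -5.8904099196545285 10.48543272319645
tip c [ 1.6  1.9 48.7]
```

```bash
python3 -c "
from cell import arm
print(arm.job_done())"
```

```text
the job is handed in; nothing more can be done
None
```

All three rings are on the arbor in order (large, middle, small). The last wrist-camera check showed their faces 16 mm apart and their centres within about 3 mm of the axis; I handed the job in at about 25 s, but it returned no verdict.

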